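# Open the curing unit's cover and hold it up

### The job

Hold the cover of the light-curing unit open for me, I need both hands to lift the model out. Tug the cover up by its handle first to learn whether the slide bolt has caught it, without wrenching it: if it is caught, slide the bolt by its red knob clear of the tongue and then open the cover; if it comes up freely, leave the bolt as it is. Raise the cover to 45 degrees or more and finish still holding it there, because it falls shut when let go; do not shove the other things on the bench about.

Things in the scene. Friction and masses are not known exactly. Their poses are not given: they have to be found in the camera images.
- unit: light-curing unit: cream housing 260 mm deep (x) x 300 mm wide (y) x 120 mm high, fixed firmly to the bench. Origin: centre of its underside on the bench; its x points from its front (towards the robot) to its back, y to its left seen from the robot, z up. The open chamber is under the cover; a deck 50 mm deep at height 120 mm runs along the front, ahead of the cover, and carries the slide bolt.
- cover_hinge (a point): middle of the cover's hinge axis, at the rear of the unit: 112 mm behind the unit's centre, 128 mm above the bench; the axis runs along the unit's y. Same axes as the unit.
- cover (a joint): opening angle of the cover in rad: 0 = fully down, grows as its front edge rises, stop at 1.25. Aluminium frame with amber window, 180 mm deep, 262 mm wide, 12 mm thick, 0.35 to 0.65 kg; hinged at the rear, falls shut by itself. Caught, it rises only about 0.01 rad (2 mm in front) and is then held fast; not caught, it rests about 0.05 rad ajar on top of the bolt and lifts freely.
- tongue (a point): middle of the steel tongue on the cover's front edge: 24 mm wide (y), 4 mm thick, sticking out 22 mm forwards, 40 mm to the left of the cover's middle. The shot bolt's end lies either over it (cover caught) or under it (cover laid down on the bolt, free). A free cover takes 2 to 4 N at the handle to raise.
- handle (a point): middle of the cover's bow handle: black round bar 12 mm thick, 116 mm long along the unit's y, on two posts 104 mm apart, axis 38 mm above the cover's top face; moves and turns with the cover. At cover angle 0 it is 165 mm in front of the hinge axis and 44 mm above it (172 mm above the bench). Axes as the unit's when closed.
- catch (a joint): travel in m of the slide bolt: 0 = shot (as it always starts, caught or not), grows to the unit's left (+y) to the stop at 0.020; the tongue is clear from 0.012 on. About 2.5 N of friction, stays where it is left. Steel bar 14 x 4 mm along y, top face 134 mm above the bench, in two guide staples (12 mm wide, tops 140 mm above the bench) on the front deck.
- catch_knob (a point): middle of the bolt's upright red knob: 12 mm thick, 30 mm tall, top 164 mm above the bench, this point 152 mm. Bolt shot: 91 mm in front of the unit's centre, 85 mm to its left. Near faces of the staples 15 mm to its right and 33 mm to its left; the cover's front edge 13 mm behind its axis.
- model: dental model, blue base 62 x 66 mm, 35 mm high, lying in the chamber under the cover. Origin: centre of its underside.
- articulator: aluminium dental articulator with plaster casts, 100 x 95 mm, 117 mm high, loose on the bench. Origin: centre of its underside.
- model_clamp: blue round model clamp, 90 mm in diameter, 78 mm high, loose on the bench. Origin: centre of its underside.
- jar: small amber jar with white cap, 48 mm in diameter, 62 mm high, close beside the unit. Origin: centre of its underside.
- mixing_bowl: green mixing bowl, 100 mm across, 50 mm high, loose. Origin: centre of its underside.
- bur_block: wooden bur block 70 x 45 mm, 50 mm high with its burs, loose. Origin: centre of its underside.
- spatula: plaster spatula 170 mm long lying on the bench along the unit's left side. Origin: its underside.

How it is judged:
By the outcome, as a careful person would: the job done as asked, in the order asked, and still so for the second after the job is handed in, while the arm keeps its last pose, push and grip.
It also fails if it takes over 58 s, if anything falls off the work surface, if the arm or the gripper's body presses on something with over 40 N, if the wrist force passes 120 N, or if a joint passes its speed limit or range.

### The arm

A 6-joint arm with a two-finger parallel gripper is mounted at the origin on the work surface. World frame = base frame: x ahead of the robot, y to its left, z up, the work surface at z = 0. Lengths are in m, angles in rad, forces in N, time in s.
With the tool pointing down it reaches from about 0.225 to 0.875 m from the base axis. Payload 3.4 kg.
Tool frame: the origin (TCP) lies midway between the tips of the shut fingers; the grasp point (between the pads) lies 19 mm behind it (manip.pinch_z is the distance from the TCP to the grasp point, in m); z points along the fingers, y is the line along which they close (so a half turn about z gives the same grasp; the last joint's range is limited). The gripper opens to 85 mm and grips with 20 to 120 N. Pads are 22 mm wide; open, the fingers measure 114 mm over their backs; the gripper's body (76 mm by 85 mm) begins 54 mm behind the grasp point. The pads swing forward as they close: fully open they stand 13 mm farther back than shut.
Start: joints at [-1.245, 0.276, 1.505, -0, 1.361, -0.121], TCP at [0.248, -0.519, 0.231] pointing down, gripper open.
Joint ranges: [-2.89, 2.89], [-0.75, 2.08], [0.22, 2.7], [-1.18, 4.32], [0.11, 2.71], [-2.7, 2.7]. Speed limits (rad/s): [2.57, 2.57, 3.14, 3.14, 3.14, 3.14].

### API

Orientations are given as a unit quaternion [w, x, y, z].
In Python, from rig import manip gives the robot as it stands.
- The arm moves only by the tool carry_out, never from a script. Its arguments are lists of equal length, an entry for each row: "delta_pos": the shift along the tool's x, y, z scaled (see below), a list of three; "turn": the turn, a rotation vector about the tool's x, y, z scaled (see below), a list of three; "claw": the closure, from -1 (fully open) to 1 (shut). A call has 1 to 12 rows; each row is the pose to reach, as a shift and turn from the pose commanded when the call began, along the tool's axes at that moment; what a row does not reach only later rows make up. The controller multiplies each number of a shift by 400 mm and each number of a turn by 30 degrees. A row lasts 1/10 s, in which the tool goes at most 50 mm and 8.59 degrees, less where a joint would pass 70% of its speed; a pose out of reach is approached as far as the arm can. A call with a number of a shift or a turn outside -1 to 1 is refused whole. A call with a gripper value outside its range is refused whole. The fingers move at their own pace and stop on an object; "force" is the grip in N (left out, the last holds). Time passes only in rows, so rows that repeat a pose let the fingers close. It gives the time, the measured TCP pose, the force, the opening and the grip force at its end, in the units of the state.
- manip.get_state(): the state, without advancing time (a new reading comes with each control period).
- manip.get_image(name): name is "scene" or "side" or "wrist"; returns a dict with "image" (400x640x3 uint8, red, green, blue), "z_map" (400x640 float32, m along the optical axis (not along the pixel's ray), 0 where there is no reading), "fx", "fy", "cx", "cy" (pixels), "world_to_cam" (4x4, takes a point from world to camera coordinates). Camera axes: x right, y down, z forward; pixel columns grow to the right and rows downward; lengths in m; the calibration is good to about 2 mm. A picture is of the moment at which its call begins.
- manip.sign_off(): hands the job in; it is judged then, once.
Trained networks look in the newest picture that a camera, given by its name, has taken for a name from the list of things; names that differ only in an ending like _2 or _b are one class to them, and where a whole thing is asked for, a point or a joint stands for the part that bears it (a point fixed in the world has none). Each returns a list of dicts, best first, with "score" (0 to 1); they miss things now and then, are a little off and sometimes report something else, mostly with a low value. They report only what shows in the picture. A call takes as long as a camera call.
- manip.spot_in(camera, query): "point" ([x, y, z] in m, in world coordinates, good to about 4 mm: the middle of the surface that is visible of it).
- manip.place_of(camera, query): "point" ([x, y, z] in m, in world coordinates, good to about 4 mm: a listed point, or the origin of a listed thing).
The state is a dict: "clock": time; "qpos": joint angles; "qd": joint speeds; "effort": joint torques, N m; "position": TCP position; "ee_rot": TCP orientation; "contact_force": force on the tool from outside, world axes, zero at the start; "moment": the same for the moment, N m; "width": finger opening in m; "gripper_force": force on a finger pad.
Only numpy, scipy, OpenCV 4.12 (cv2) and the standard library are available. Lean on these libraries where they do the work, as an engineer would, in place of code of your own. Each camera call takes 0.05 s, during which the arm holds its last target. There are 200 camera calls.

## Working session

There is one attempt and no reset: what is moved stays moved. The work goes in short steps, Python scripts to look and compute and a tool call to move; the robot and the scene stay as the last step left them, time stands still between calls to the robot, and variables do not carry over. Pictures are saved under pics/ and viewed, at most 10 in all, crops included, and the job is handed in when it is done.

Besides the shell and the picture viewer there is one more tool, called by a JSON object that holds its "api" and its "payload", one argument or row to a line. carry_out: Moves the arm, as the interface text tells. Shifts and turns lie within -1 to 1; 1 stands for 400 mm of shift or 30 degrees of turn. Its arguments: {"type":"object","properties":{"delta_pos":{"type":"array","items":{"type":"array","items":{"type":"number","minimum":-1,"maximum":1}}},"turn":{"type":"array","items":{"type":"array","items":{"type":"number","minimum":-1,"maximum":1}}},"claw":{"type":"array","items":{"type":"number"}},"force":{"type":"number"}},"required":["delta_pos","turn","claw"]}

```bash
mkdir -p pics; ls; python3 - <<'E'
from rig import manip
import cv2,numpy as np
print(manip.get_state())
ims=[]
for c in ("scene","side"):
    im=manip.get_image(c); ims.append(im["image"])
    print(c,im["fx"],np.round(im["world_to_cam"],3).tolist())
    for q in ("unit","cover_hinge","handle","tongue","catch_knob","jar","articulator","model_clamp","mixing_bowl","bur_block","spatula"):
        r=manip.place_of(c,q)
        print(q,[(np.round(d["point"],3).tolist(),round(d["score"],2)) for d in r[:2]])
    cv2.imwrite(f"pics/{c}0.png",im["image"][:,:,::-1])
E
```

```text
pics
{'clock': 0.0, 'qpos': array([-1.24497339e+00,  2.76601443e-01,  1.50613461e+00, -6.35990162e-06,
        1.36070376e+00, -1.20991369e-01]), 'qd': array([ 0.00082339,  0.00022049,  0.00035082, -0.00244976, -0.00078818,
       -0.00279286]), 'effort': array([-1.81007584e-05, -4.16775262e+01, -2.45805770e+01, -4.16543098e-04,
        1.11028960e-02, -1.48342275e-05]), 'position': array([ 0.248281  , -0.51804609,  0.23043545]), 'ee_rot': array([-9.18421693e-04,  9.75147681e-01,  2.21553937e-01, -9.75169260e-05]), 'contact_force': array([ 0.20728504, -0.08834414, -0.26416502]), 'moment': array([-0.02394285, -0.00535807, -0.00620133]), 'gripper_force': 0.0, 'width': 0.0852712427032554}
scene 446.83039432315985 [[0.326, 0.945, -0.019, -0.174], [0.661, -0.242, -0.71, -0.272], [-0.676, 0.22, -0.703, 1.908], [0.0, 0.0, 0.0, 1.0]]
unit [([0.551, -0.076, -0.001], 0.89)]
cover_hinge [([0.66, -0.077, 0.129], 0.72)]
handle [([0.498, -0.079, 0.176], 0.63)]
tongue [([0.461, -0.038, 0.125], 0.66)]
catch_knob [([0.458, 0.006, 0.148], 0.4), ([0.39, -0.449, -0.002], 0.3)]
jar [([0.493, -0.28, -0.00
[... 252 characters left out ...]
tula [([0.526, 0.098, -0.002], 0.4), ([0.582, 0.455, 0.0], 0.31)]
side 425.46790352308585 [[-0.773, -0.634, -0.011, 0.399], [-0.347, 0.438, -0.829, 0.281], [0.53, -0.637, -0.559, 0.957], [0.0, 0.0, 0.0, 1.0]]
unit []
cover_hinge [([0.666, -0.075, 0.127], 0.57)]
handle [([0.494, -0.08, 0.168], 0.9)]
tongue [([0.543, -0.486, -0.002], 0.6), ([0.461, -0.037, 0.129], 0.57)]
catch_knob [([0.458, 0.005, 0.152], 0.48)]
jar []
articulator [([0.393, -0.452, 0.001], 0.47)]
model_clamp [([0.378, 0.428, 0.0], 0.7)]
mixing_bowl [([0.545, -0.488, 0.001], 0.94), ([0.493, -0.079, 0.169], 0.35)]
bur_block [([0.581, 0.453, 0.003], 0.72), ([0.396, -0.451, -0.002], 0.66)]
spatula [([0.531, 0.103, -0.003], 0.57)]
```

View pics/scene0.png

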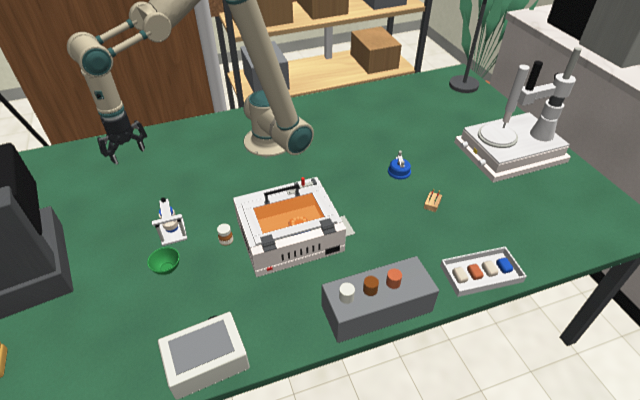

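View pics/side0.png

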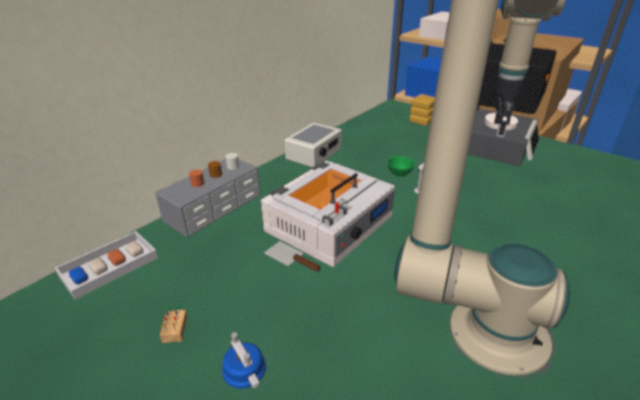

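```bash
cat > h.py <<'E'
from rig import manip
import numpy as np, cv2
from scipy.spatial.transform import Rotation as R
def st():
    s=manip.get_state(); w,x,y,z=s["ee_rot"]
    return s,np.array(s["position"]),R.from_quat([x,y,z,w])
def target(psi,tilt=0):
    """tool down, tool x at heading psi deg; tilt about world y-ish (unit y) deg, + follows cover"""
    a=np.radians(psi); X=np.array([np.cos(a),np.sin(a),0]);Z=np.array([0,0,-1.]);Y=np.cross(Z,X)
    return R.from_rotvec(np.radians(tilt)*X)*R.from_matrix(np.c_[X,Y,Z])   # X ~ unit y
def plan(p,psi,tilt=0,cur=None):
    s,p0,R0=st()
    if cur is not None: p0,R0=cur
    d=R0.inv().apply(np.array(p)-p0)/.4
    t=(R0.inv()*target(psi,tilt)).as_rotvec(degrees=True)/30
    print("shift",np.round(d,4).tolist(),"turn",np.round(t,4).tolist())
def show():
    s,p,r=st()
    print(round(s["clock"],2),np.round(p,4),"F",np.round(s["contact_force"],1),"w",round(s["width"],4),"g",round(s["gripper_force"],1),"q",np.round(s["qpos"],2), "X,Z",np.round(r.as_matrix()[:,[0,2]].T,3).tolist())
E
python3 - <<'E'
from h import *
show(); plan([.47,-.08,.36],91)
E
```

```text
1.2 [ 0.2484 -0.5186  0.2313] F [ 0.1 -0.5 -0.3] w 0.0858 g 0.0 q [-1.25  0.28  1.5  -0.    1.36 -0.12] X,Z [[0.902, 0.432, -0.0], [-0.0, -0.0, -1.0]]
shift [0.9733, -0.7495, -0.3219] turn [0.0001, 0.0002, -2.18]
```

{"api": "carry_out", "payload": {
  "delta_pos": [
    [0,0,-0.125],
    [0.1,-0.08,-0.2],
    [0.2,-0.16,-0.25],
    [0.3,-0.24,-0.3],
    [0.4,-0.32,-0.3],
    [0.4,-0.32,-0.3]
  ],
  "turn": [
    [0,0,-0.2],
    [0,0,-0.4],
    [0,0,-0.6],
    [0,0,-0.8],
    [0,0,-1],
    [0,0,-1]
  ],
  "claw": [-1,-1,-1,-1,-1,-1]
}}

```text
clock: 1.8
position: [0.3387, -0.3305, 0.353]
ee_rot: [0.001, 0.883, 0.468, 0.001]
contact_force: [-0.2, -0.0, -0.4]
width: 0.0857
gripper_force: 0.0
```

```bash
python3 -c "
from h import *
show(); plan([.47,-.08,.36],91)"
```

```text
1.8 [ 0.3387 -0.3305  0.353 ] F [-0.2 -0.  -0.4] w 0.0857 g 0.0 q [-0.92  0.07  1.47  0.    1.6  -0.33] X,Z [[0.561, 0.828, 0.001], [0.003, -0.001, -1.0]]
shift [0.7025, -0.0797, -0.0169] turn [0.0055, -0.0006, -1.1712]
```

{"api": "carry_out", "payload": {
  "delta_pos": [
    [0.12,-0.015,0],
    [0.24,-0.03,-0.01],
    [0.36,-0.045,-0.015],
    [0.48,-0.06,-0.015],
    [0.6,-0.07,-0.015],
    [0.7,-0.08,-0.015],
    [0.7,-0.08,-0.015]
  ],
  "turn": [
    [0,0,-0.2],
    [0,0,-0.4],
    [0,0,-0.6],
    [0,0,-0.8],
    [0,0,-1],
    [0,0,-1],
    [0,0,-1]
  ],
  "claw": [-1,-1,-1,-1,-1,-1,-1]
}}

```text
clock: 2.5
position: [0.4709, -0.0807, 0.3572]
ee_rot: [-0.0, 0.731, 0.682, 0.001]
contact_force: [-0.2, -0.6, -1.0]
width: 0.0854
gripper_force: 0.0
```

```bash
python3 - <<'E'
from h import *
show()
im=manip.get_image("wrist"); cv2.imwrite("pics/w1.png",im["image"][:,:,::-1])
for q in ("unit","cover_hinge","handle","tongue","catch_knob"):
    print(q,[(np.round(d["point"],3).tolist(),round(d["score"],2)) for d in manip.place_of("wrist",q)[:2]])
# points above z 0.165 (handle) and red knob
z=im["z_map"]; v,u=np.mgrid[:400,:640]; 
P=np.stack([(u-im["cx"])*z/im["fx"],(v-im["cy"])*z/im["fy"],z,np.ones_like(z)],-1)@np.linalg.inv(im["world_to_cam"]).T
P=P[...,:3]; np.savez("w1.npz",P=P,im=im["image"])
I=im["image"].astype(int)
m=(z>0)&(P[...,2]>.165)&(P[...,2]<.2)&(I.max(-1)<90)&(abs(P[...,0]-.497)<.04)&(abs(P[...,1]+.08)<.09)
H=P[m]; print("handle n",len(H),H.min(0),H.max(0),np.median(H,0)); 
if len(H)>50: print("slope dx/dy",np.polyfit(H[:,1],H[:,0],1))
k=(z>0)&(I[...,0]>130)&(I[...,1]<70)&(I[...,2]<70)&(P[...,2]>.13)
K=P[k]; print("knob n",len(K)); 
if len(K): print(np.percentile(K,[2,50,98],axis=0).round(4))
E
```

```text
2.5 [ 0.4709 -0.0807  0.3572] F [-0.2 -0.6 -1. ] w 0.0854 g 0.0 q [-0.32  0.08  1.45  0.    1.61 -0.25] X,Z [[0.07, 0.998, 0.002], [0.001, 0.002, -1.0]]
unit [([0.548, -0.083, 0.003], 0.86)]
cover_hinge [([0.662, -0.084, 0.125], 0.55)]
handle [([0.499, -0.079, 0.174], 0.65)]
tongue [([0.466, -0.041, 0.123], 0.63)]
catch_knob [([0.458, 0.005, 0.15], 0.79)]
handle n 1451 [ 0.48973935 -0.13671372  0.16836567] [ 0.50274021 -0.02078626  0.17986026] [ 0.49592759 -0.07338282  0.17683125]
slope dx/dy [-0.01177489  0.49511376]
knob n 123
[[0.452  0.0011 0.1621]
 [0.4572 0.0059 0.1638]
 [0.4621 0.0107 0.1651]]
```

View pics/w1.png

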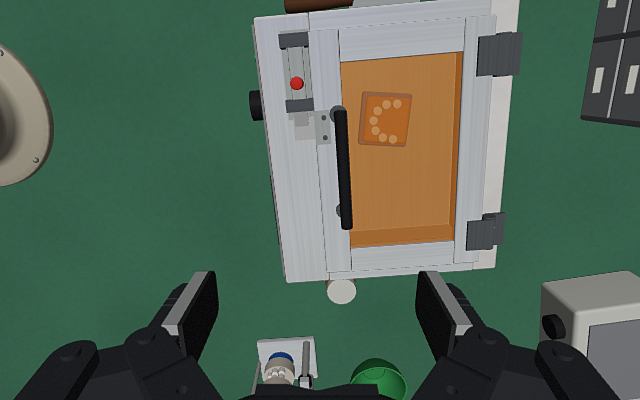

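```bash
python3 -c "
from h import *
plan([.496,-.079,.152],90.7)"
```

```text
shift [0.0234, 0.0667, 0.5133] turn [-0.0003, 0.0011, -0.1742]
```

```bash
python3 -c "
from h import *
show();plan([.496,-.079,.152],90.7)"
```

```text
2.8 [ 0.4687 -0.0861  0.3573] F [-0.5  0.3  1. ] w 0.0856 g 0.0 q [-0.33  0.08  1.45 -0.    1.61 -0.25] X,Z [[0.079, 0.997, -0.001], [-0.0, -0.001, -1.0]]
shift [0.0234, 0.0667, 0.5133] turn [-0.0003, 0.0011, -0.1742]
```

{"api": "carry_out", "payload": {
  "delta_pos": [
    [0.01,0.03,0.1],
    [0.023,0.067,0.2],
    [0.023,0.067,0.3],
    [0.023,0.067,0.38],
    [0.023,0.067,0.42],
    [0.023,0.067,0.42],
    [0.023,0.067,0.46],
    [0.023,0.067,0.49],
    [0.023,0.067,0.513],
    [0.023,0.067,0.513],
    [0.023,0.067,0.513]
  ],
  "turn": [
    [0,0,-0.087],
    [0,0,-0.174],
    [0,0,-0.174],
    [0,0,-0.174],
    [0,0,-0.174],
    [0,0,-0.174],
    [0,0,-0.174],
    [0,0,-0.174],
    [0,0,-0.174],
    [0,0,-0.174],
    [0,0,-0.174]
  ],
  "claw": [0,0,0,0,0,0,0,0,0,0,0]
}}

```text
clock: 3.9
position: [0.4969, -0.078, 0.1525]
ee_rot: [0.0, 0.702, 0.712, 0.0]
contact_force: [0.5, 0.2, 0.5]
width: 0.0427
gripper_force: 0.0
```

```bash
python3 -c "
from h import *
show();plan([.496,-.079,.152],90.7)"
```

```text
3.9 [ 0.4969 -0.078   0.1525] F [0.5 0.2 0.5] w 0.0427 g 0.0 q [-0.29  0.23  1.78 -0.    1.13 -0.31] X,Z [[-0.014, 1.0, -0.0], [0.001, -0.0, -1.0]]
shift [-0.0024, -0.0023, 0.0012] turn [0.001, 0.0005, 0.0035]
```

{"api": "carry_out", "payload": {
  "delta_pos": [
    [0,0,0],
    [0,0,0],
    [0,0,0],
    [0,0,0],
    [0,0,0],
    [0,0,0]
  ],
  "turn": [
    [0,0,0],
    [0,0,0],
    [0,0,0],
    [0,0,0],
    [0,0,0],
    [0,0,0]
  ],
  "claw": [1,1,1,1,1,1],
  "force": 25
}}

```text
clock: 4.5
position: [0.4973, -0.0779, 0.1527]
ee_rot: [0.001, 0.702, 0.712, 0.0]
contact_force: [0.5, -0.0, 4.3]
width: 0.011
gripper_force: 24.5
```

```bash
python3 -c "
from h import *
show()"
```

```text
4.5 [ 0.4973 -0.0779  0.1527] F [ 0.5 -0.   4.3] w 0.011 g 24.5 q [-0.29  0.23  1.78  0.    1.13 -0.31] X,Z [[-0.014, 1.0, -0.0], [0.002, -0.0, -1.0]]
```

{"api": "carry_out", "payload": {
  "delta_pos": [
    [0,0,-0.003],
    [0,0,-0.006],
    [0,0,-0.008],
    [0,0,-0.008]
  ],
  "turn": [
    [0,0,0],
    [0,0,0],
    [0,0,0],
    [0,0,0]
  ],
  "claw": [1,1,1,1]
}}

```text
clock: 4.9
position: [0.4976, -0.0779, 0.1544]
ee_rot: [0.0, 0.702, 0.712, 0.001]
contact_force: [5.0, -0.2, -7.0]
width: 0.0111
gripper_force: 24.7
```

```bash
python3 -c "
from h import *
show()"
```

```text
4.9 [ 0.4976 -0.0779  0.1544] F [ 5.  -0.2 -7. ] w 0.0111 g 24.7 q [-0.29  0.23  1.78  0.    1.14 -0.31] X,Z [[-0.014, 1.0, 0.0], [0.001, 0.0, -1.0]]
```

{"api": "carry_out", "payload": {
  "delta_pos": [
    [0,0,-0.003],
    [0,0,-0.006],
    [0,0,-0.006]
  ],
  "turn": [
    [0,0,0],
    [0,0,0],
    [0,0,0]
  ],
  "claw": [1,1,1]
}}

```text
clock: 5.2
position: [0.4976, -0.0778, 0.1547]
ee_rot: [-0.0, 0.702, 0.712, 0.0]
contact_force: [9.9, -2.2, -19.8]
width: 0.011
gripper_force: 24.7
```

```bash
python3 -c "
from h import *
show()"
```

```text
5.2 [ 0.4976 -0.0778  0.1547] F [  9.9  -2.2 -19.8] w 0.011 g 24.7 q [-0.29  0.23  1.78  0.    1.14 -0.31] X,Z [[-0.014, 1.0, 0.001], [0.0, 0.001, -1.0]]
```

The force went up to 20 N while the handle rose only 0.3 mm more, so the cover is caught. I'll ease it down, release it, and go to the bolt.

{"api": "carry_out", "payload": {
  "delta_pos": [
    [0,0,0.007],
    [0,0,0.014],
    [0,0,0.014],
    [0,0,0.014],
    [0,0,0.014],
    [0,0,-0.04],
    [0,0,-0.12],
    [0,0,-0.2],
    [0,0,-0.2]
  ],
  "turn": [
    [0,0,0],
    [0,0,0],
    [0,0,0],
    [0,0,0],
    [0,0,0],
    [0,0,0],
    [0,0,0],
    [0,0,0],
    [0,0,0]
  ],
  "claw": [1,1,0,0,0,0,0,0,0]
}}

```text
clock: 6.1
position: [0.4989, -0.0785, 0.2421]
ee_rot: [0.004, 0.702, 0.712, 0.002]
contact_force: [0.4, -0.1, 0.4]
width: 0.0427
gripper_force: 0.0
```

```bash
python3 -c "
from h import *
show()
im=manip.get_image('wrist'); cv2.imwrite('pics/w2.png',im['image'][:,:,::-1])
print(manip.place_of('wrist','catch_knob')[:2])
show();plan([.4575,-.0205,.20],90.7)"
```

```text
6.1 [ 0.4989 -0.0785  0.2421] F [ 0.4 -0.1  0.4] w 0.0427 g 0.0 q [-0.29  0.16  1.63 -0.    1.34 -0.31] X,Z [[-0.014, 1.0, -0.003], [0.008, -0.003, -1.0]]
[{'point': [0.4564, 0.0015, 0.151], 'score': 0.95}]
6.2 [ 0.4965 -0.0778  0.2381] F [ 0.6  0.1 -0.2] w 0.0426 g 0.0 q [-0.29  0.16  1.64 -0.    1.34 -0.31] X,Z [[-0.014, 1.0, -0.0], [0.001, -0.0, -1.0]]
shift [0.1447, -0.0955, 0.0951] turn [0.0014, 0.0009, 0.0041]
```

View pics/w2.png

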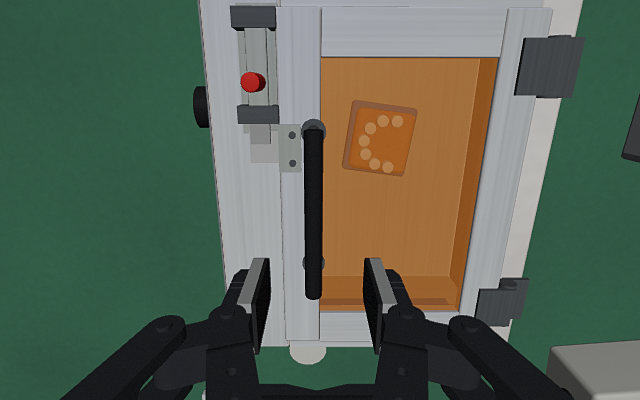

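```bash
python3 -c "
from h import *
show();plan([.4515,-.0235,.20],90.7);plan([.4515,-.0235,.1475],90.7)"
```

```text
6.2 [ 0.4965 -0.0778  0.2381] F [ 0.6  0.1 -0.2] w 0.0426 g 0.0 q [-0.29  0.16  1.64 -0.    1.34 -0.31] X,Z [[-0.014, 1.0, -0.0], [0.001, -0.0, -1.0]]
shift [0.1374, -0.1106, 0.0951] turn [0.0014, 0.0009, 0.0041]
shift [0.1375, -0.1107, 0.2264] turn [0.0014, 0.0009, 0.0041]
```

{"api": "carry_out", "payload": {
  "delta_pos": [
    [0.04,-0.06,0],
    [0.09,-0.11,0],
    [0.137,-0.111,0.03],
    [0.137,-0.111,0.095],
    [0.137,-0.111,0.13],
    [0.137,-0.111,0.17],
    [0.137,-0.111,0.2],
    [0.137,-0.111,0.226],
    [0.137,-0.111,0.226],
    [0.137,-0.111,0.226]
  ],
  "turn": [
    [0,0,0],
    [0,0,0],
    [0,0,0],
    [0,0,0],
    [0,0,0],
    [0,0,0],
    [0,0,0],
    [0,0,0],
    [0,0,0],
    [0,0,0]
  ],
  "claw": [1,1,1,1,1,1,1,1,1,1]
}}

```text
clock: 7.2
position: [0.4512, -0.0236, 0.1469]
ee_rot: [-0.0, 0.702, 0.712, -0.0]
contact_force: [0.5, 0.3, 0.3]
width: -0.0003
gripper_force: 0.0
```

```bash
python3 -c "
from h import *
show();plan([.4515,.004,.1475],90.7)"
```

```text
7.2 [ 0.4512 -0.0236  0.1469] F [0.5 0.3 0.3] w -0.0003 g 0.0 q [-0.21  0.16  1.89 -0.    1.09 -0.22] X,Z [[-0.014, 1.0, 0.0], [-0.001, 0.0, -1.0]]
shift [0.069, 0.0018, -0.0016] turn [-0.0022, -0.0004, 0.0038]
```

{"api": "carry_out", "payload": {
  "delta_pos": [
    [0.012,0,0],
    [0.024,0,0],
    [0.032,0,0],
    [0.04,0,0],
    [0.048,0,0],
    [0.056,0,0],
    [0.062,0,0],
    [0.068,0,0],
    [0.068,0,0]
  ],
  "turn": [
    [0,0,0],
    [0,0,0],
    [0,0,0],
    [0,0,0],
    [0,0,0],
    [0,0,0],
    [0,0,0],
    [0,0,0],
    [0,0,0]
  ],
  "claw": [1,1,1,1,1,1,1,1,1]
}}

```text
clock: 8.1
position: [0.4512, 0.004, 0.1473]
ee_rot: [0.0, 0.702, 0.712, 0.0]
contact_force: [1.0, -3.2, 1.3]
width: 0.0
gripper_force: 0.7
```

```bash
python3 - <<'E'
from h import *
show()
for c in ('scene','side','wrist'):
    im=manip.get_image(c)
    print(c,[(np.round(d["point"],4).tolist(),round(d["score"],2)) for d in manip.place_of(c,'catch_knob')[:2]])
    if c=='side': cv2.imwrite('pics/s2.png',cv2.resize(im['image'][150:270,250:430,::-1],None,fx=4,fy=4,interpolation=cv2.INTER_CUBIC))
E
```

```text
8.1 [0.4512 0.004  0.1473] F [ 1.  -3.2  1.3] w 0.0 g 0.7 q [-0.15  0.16  1.89  0.    1.09 -0.16] X,Z [[-0.014, 1.0, 0.0], [0.0, 0.0, -1.0]]
scene [([0.4588, 0.0189, 0.1492], 0.42)]
side [([0.4566, 0.0165, 0.1542], 0.41)]
wrist [([0.4574, 0.0194, 0.1535], 0.73)]
```

View pics/s2.png

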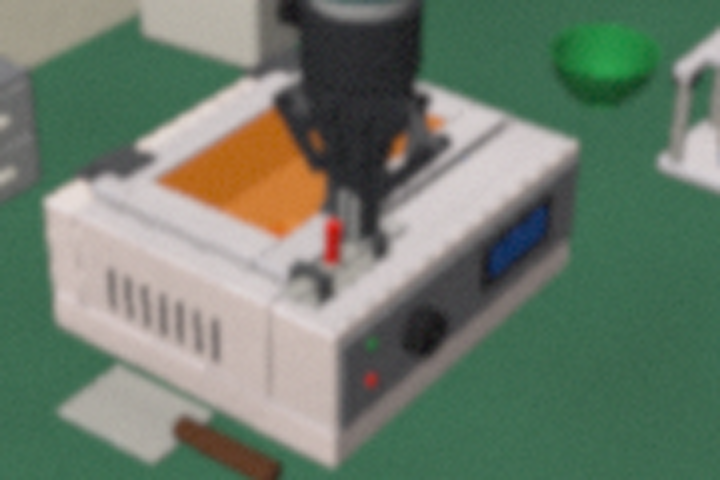

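{"api": "carry_out", "payload": {
  "delta_pos": [
    [0.003,0,0],
    [0.006,0,0],
    [0.006,0,0]
  ],
  "turn": [
    [0,0,0],
    [0,0,0],
    [0,0,0]
  ],
  "claw": [1,1,1]
}}

```text
clock: 8.7
position: [0.4507, 0.0058, 0.1471]
ee_rot: [-0.0, 0.702, 0.712, -0.0]
contact_force: [0.2, -2.5, -1.1]
width: 0.0
gripper_force: 1.2
```

```bash
python3 -c "
from h import *
show();plan([.4515,-.0235,.1475],90.7);plan([.4515,-.0235,.23],90.7);plan([.4965,-.0785,.23],90.7);plan([.4965,-.0785,.152],90.7)"
```

```text
8.7 [0.4507 0.0058 0.1471] F [ 0.2 -2.5 -1.1] w 0.0 g 1.2 q [-0.14  0.16  1.89 -0.    1.09 -0.16] X,Z [[-0.015, 1.0, -0.001], [-0.001, -0.001, -1.0]]
shift [-0.0733, 0.0009, -0.001] turn [-0.0014, 0.001, 0.0044]
shift [-0.0734, 0.0007, -0.2072] turn [-0.0014, 0.001, 0.0044]
shift [-0.2125, 0.1112, -0.2073] turn [-0.0014, 0.001, 0.0044]
shift [-0.2124, 0.1114, -0.0123] turn [-0.0014, 0.001, 0.0044]
```

{"api": "carry_out", "payload": {
  "delta_pos": [
    [-0.02,0,0],
    [-0.02,0,-0.1],
    [-0.02,0,-0.2],
    [-0.12,0.06,-0.24],
    [-0.212,0.111,-0.24],
    [-0.212,0.111,-0.24],
    [-0.212,0.111,-0.24],
    [-0.212,0.111,-0.24]
  ],
  "turn": [
    [0,0,0],
    [0,0,0],
    [0,0,0],
    [0,0,0],
    [0,0,0],
    [0,0,0],
    [0,0,0],
    [0,0,0]
  ],
  "claw": [1,1,1,0,0,0,0,0]
}}

```text
clock: 9.5
position: [0.4957, -0.0774, 0.2428]
ee_rot: [-0.001, 0.702, 0.712, -0.0]
contact_force: [-1.0, 0.1, -0.7]
width: 0.0427
gripper_force: 0.0
```

```bash
python3 - <<'E'
from h import *
im=manip.get_image('wrist'); cv2.imwrite('pics/w3.png',im['image'][:,:,::-1])
print([(np.round(d["point"],4).tolist(),round(d["score"],2)) for q in ('catch_knob','handle') for d in manip.place_of('wrist',q)[:2]])
show();plan([.4965,-.0785,.152],90.7)
E
```

```text
[([0.4566, 0.022, 0.1498], 0.76), ([0.4985, -0.0785, 0.1725], 0.74)]
9.65 [ 0.496  -0.0772  0.2431] F [ 0.9  0.1 -0. ] w 0.0428 g 0.0 q [-0.29  0.16  1.63  0.    1.35 -0.31] X,Z [[-0.015, 1.0, 0.0], [-0.001, 0.0, -1.0]]
shift [-0.0034, 0.0014, 0.2278] turn [-0.0011, -0.0009, 0.0062]
```

View pics/w3.png

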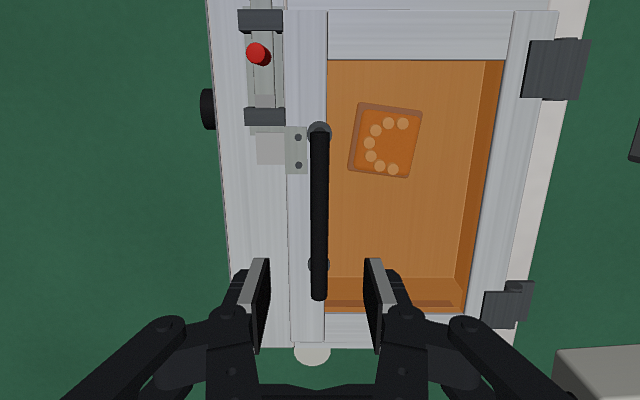

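{"api": "carry_out", "payload": {
  "delta_pos": [
    [-0.003,0.001,0.06],
    [-0.003,0.001,0.12],
    [-0.003,0.001,0.17],
    [-0.003,0.001,0.21],
    [-0.003,0.001,0.228],
    [-0.003,0.001,0.228],
    [-0.003,0.001,0.228],
    [-0.003,0.001,0.228],
    [-0.003,0.001,0.228],
    [-0.003,0.001,0.228],
    [-0.003,0.001,0.228]
  ],
  "turn": [
    [0,0,0],
    [0,0,0],
    [0,0,0],
    [0,0,0],
    [0,0,0],
    [0,0,0],
    [0,0,0],
    [0,0,0],
    [0,0,0],
    [0,0,0],
    [0,0,0]
  ],
  "claw": [0,0,0,0,0,0,1,1,1,1,1],
  "force": 40
}}

```text
clock: 10.75
position: [0.4973, -0.0795, 0.1532]
ee_rot: [0.001, 0.702, 0.712, 0.0]
contact_force: [-2.5, 0.3, 5.9]
width: 0.0104
gripper_force: 39.2
```

```bash
cat >> h.py <<'E'
def arc(h0,ths,th0=0,k=.5,psi=90.7,p0=None):
    """rows for cover angles ths (deg), from tool now (tilt k*th0), handle at h0 when closed; grip offset kept"""
    s,p,R0=st()
    f=np.radians(psi-90); ex=np.array([np.cos(f),np.sin(f),0]); ez=np.array([0,0,1.])
    H=np.array(h0)+.165*ex-.044*ez; r=np.hypot(.165,.044); a0=np.arctan2(.044,.165)
    pos=lambda t: H-r*np.cos(a0+np.radians(t))*ex+r*np.sin(a0+np.radians(t))*ez
    off=p-pos(th0); loc=target(psi,k*th0).inv().apply(off); print("offset",loc.round(4))
    D=[];T=[]
    for t in ths:
        Rt=target(psi,k*t)
        D.append(np.round(R0.inv().apply(pos(t)+Rt.apply(loc)-p)/.4,3).tolist())
        T.append(np.round((R0.inv()*Rt).as_rotvec(degrees=True)/30,3).tolist())
    print(D);print(T)
E
python3 -c "
from h import *
show();arc([.4965,-.0785,.172],[2,5,9,13,17,21,25,29,29])"
```

```text
10.75 [ 0.4973 -0.0795  0.1532] F [-2.5  0.3  5.9] w 0.0104 g 39.2 q [-0.3   0.23  1.78 -0.    1.13 -0.31] X,Z [[-0.014, 1.0, -0.0], [0.001, -0.0, -1.0]]
offset [-0.001   0.0008  0.0188]
[[-0.0, 0.003, -0.014], [-0.0, 0.009, -0.035], [-0.0, 0.019, -0.063], [-0.0, 0.03, -0.09], [-0.0, 0.043, -0.116], [-0.0, 0.058, -0.141], [-0.0, 0.075, -0.165], [-0.0, 0.093, -0.187], [-0.0, 0.093, -0.187]]
[[0.036, 0.001, 0.004], [0.086, 0.001, 0.004], [0.152, 0.001, 0.004], [0.219, 0.001, 0.004], [0.286, 0.001, 0.004], [0.352, 0.001, 0.004], [0.419, 0.001, 0.004], [0.486, 0.001, 0.004], [0.486, 0.001, 0.004]]
```

{"api": "carry_out", "payload": {
  "delta_pos": [
    [0,0.003,-0.014],
    [0,0.006,-0.025],
    [0,0.009,-0.035],
    [0,0.009,-0.035]
  ],
  "turn": [
    [0.036,0,0],
    [0.06,0,0],
    [0.086,0,0],
    [0.086,0,0]
  ],
  "claw": [1,1,1,1]
}}

```text
clock: 11.15
position: [0.5002, -0.0794, 0.1658]
ee_rot: [-0.017, 0.702, 0.712, -0.017]
contact_force: [-1.0, -0.8, -4.5]
width: 0.0103
gripper_force: 39.6
```

```bash
python3 -c "
from h import *
show();arc([.4965,-.0785,.172],[8,12,16,20,24,28,32,36,40,40],5)"
```

```text
11.15 [ 0.5002 -0.0794  0.1658] F [-1.  -0.8 -4.5] w 0.0103 g 39.6 q [-0.28  0.25  1.72 -0.01  1.22 -0.29] X,Z [[-0.015, 1.0, -0.0], [-0.048, -0.001, -0.999]]
offset [-0.001   0.0001  0.0204]
[[-0.0, 0.006, -0.021], [-0.0, 0.015, -0.049], [-0.0, 0.027, -0.076], [-0.0, 0.04, -0.102], [-0.0, 0.055, -0.127], [-0.0, 0.072, -0.15], [-0.0, 0.09, -0.173], [-0.0, 0.11, -0.194], [-0.0, 0.131, -0.213], [-0.0, 0.131, -0.213]]
[[0.043, 0.0, 0.005], [0.109, 0.0, 0.005], [0.176, 0.0, 0.005], [0.243, 0.001, 0.005], [0.309, 0.001, 0.005], [0.376, 0.001, 0.005], [0.443, 0.001, 0.005], [0.509, 0.001, 0.005], [0.576, 0.001, 0.005], [0.576, 0.001, 0.005]]
```

The cover lifts freely at about 4.5 N, so I'll continue along the arc.

{"api": "carry_out", "payload": {
  "delta_pos": [
    [0,0.006,-0.021],
    [0,0.015,-0.049],
    [0,0.027,-0.076],
    [0,0.04,-0.102],
    [0,0.055,-0.127],
    [0,0.072,-0.15],
    [0,0.09,-0.173],
    [0,0.11,-0.194],
    [0,0.131,-0.213],
    [0,0.131,-0.213]
  ],
  "turn": [
    [0.043,0,0],
    [0.109,0,0],
    [0.176,0,0],
    [0.243,0,0],
    [0.309,0,0],
    [0.376,0,0],
    [0.443,0,0],
    [0.509,0,0],
    [0.576,0,0],
    [0.576,0,0]
  ],
  "claw": [1,1,1,1,1,1,1,1,1,1]
}}

```text
clock: 12.15
position: [0.5555, -0.0788, 0.2498]
ee_rot: [-0.123, 0.691, 0.701, -0.125]
contact_force: [-5.9, -0.9, 3.3]
width: 0.0106
gripper_force: 39.8
```

```bash
python3 -c "
from h import *
show();arc([.4965,-.0785,.172],[43,46,49,52,55,57,57,57],40)"
```

```text
12.15 [ 0.5555 -0.0788  0.2498] F [-5.9 -0.9  3.3] w 0.0106 g 39.8 q [-0.21  0.45  1.25 -0.08  1.79 -0.23] X,Z [[-0.014, 1.0, -0.0], [-0.346, -0.005, -0.938]]
offset [-0.001  -0.0013  0.0196]
[[-0.0, 0.012, -0.018], [-0.0, 0.025, -0.036], [-0.0, 0.038, -0.052], [-0.0, 0.053, -0.068], [-0.0, 0.068, -0.083], [-0.0, 0.079, -0.093], [-0.0, 0.079, -0.093], [-0.0, 0.079, -0.093]]
[[0.042, 0.002, 0.003], [0.092, 0.002, 0.003], [0.142, 0.002, 0.003], [0.192, 0.002, 0.003], [0.242, 0.002, 0.003], [0.275, 0.002, 0.003], [0.275, 0.002, 0.003], [0.275, 0.002, 0.003]]
```

{"api": "carry_out", "payload": {
  "delta_pos": [
    [0,0.011,-0.019],
    [0,0.023,-0.037],
    [0,0.036,-0.053],
    [0,0.051,-0.07],
    [0,0.066,-0.085],
    [0,0.077,-0.095],
    [0,0.077,-0.095],
    [0,0.077,-0.095]
  ],
  "turn": [
    [0.042,0,0],
    [0.092,0,0],
    [0.142,0,0],
    [0.192,0,0],
    [0.242,0,0],
    [0.275,0,0],
    [0.275,0,0],
    [0.275,0,0]
  ],
  "claw": [1,1,1,1,1,1,1,1]
}}

```text
clock: 12.95
position: [0.5977, -0.0783, 0.2748]
ee_rot: [-0.171, 0.681, 0.69, -0.174]
contact_force: [-3.9, -2.3, 1.4]
width: 0.0103
gripper_force: 40.3
```

```bash
python3 - <<'E'
from h import *
show()
s,p,r=st(); g=p-r.apply([0,0,.019]); H=np.array([.6615,g[1],.128]); d=g-H
print("grasp",g,"radius",np.hypot(d[0],d[2]),"angle",np.degrees(np.arctan2(d[2],-d[0]))-14.93)
im=manip.get_image('side'); a=cv2.resize(im['image'][110:270,230:430],None,fx=2,fy=2); cv2.imwrite('pics/s4.png',a[:,:,::-1])
for c in ('side','scene'):
    if c=='scene': manip.get_image(c)
    print([(np.round(d["point"],4).tolist(),round(d["score"],2)) for q in ('tongue','handle','jar') for d in manip.place_of(c,q)[:2]])
E
```

```text
12.95 [ 0.5977 -0.0783  0.2748] F [-3.9 -2.3  1.4] w 0.0103 g 40.3 q [-0.19  0.59  0.99 -0.11  2.04 -0.23] X,Z [[-0.014, 1.0, -0.001], [-0.473, -0.007, -0.881]]
grasp [ 0.60670809 -0.07816046  0.29148839] radius 0.17242565311374256 angle 56.54180879858959
[([0.5462, -0.0367, 0.2967], 0.92), ([0.6034, -0.0784, 0.2873], 0.9)]
[([0.5471, -0.0381, 0.2921], 0.88), ([0.6074, -0.0769, 0.2897], 0.65), ([0.4941, -0.2842, -0.0011], 0.59)]
```

View pics/s4.png

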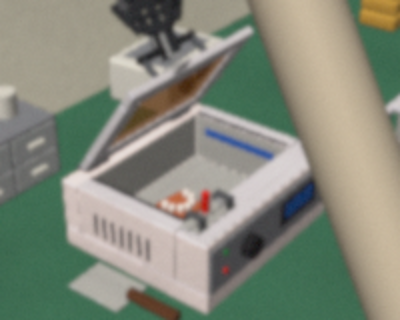

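The crop shows the cover raised to about 56°, with its front edge at (245,35). The gripper is on the handle at (160,50), and the model is exposed at (178,203).

{"api": "carry_out", "payload": {
  "delta_pos": [
    [0,0,0],
    [0,0,0],
    [0,0,0],
    [0,0,0],
    [0,0,0]
  ],
  "turn": [
    [0,0,0],
    [0,0,0],
    [0,0,0],
    [0,0,0],
    [0,0,0]
  ],
  "claw": [1,1,1,1,1]
}}

```text
clock: 13.85
position: [0.5977, -0.0783, 0.2747]
ee_rot: [-0.171, 0.681, 0.69, -0.174]
contact_force: [-5.2, -1.2, 1.9]
width: 0.0106
gripper_force: 40.3
```

```bash
python3 -c "
from h import *
show();print(manip.sign_off())"
```

```text
13.85 [ 0.5977 -0.0783  0.2747] F [-5.2 -1.2  1.9] w 0.0106 g 40.3 q [-0.19  0.59  0.99 -0.11  2.04 -0.23] X,Z [[-0.014, 1.0, -0.001], [-0.472, -0.007, -0.881]]
the job is handed in; nothing more can be done
None
```

The tug showed the cover was caught, so I slid the bolt clear of the tongue and opened the cover; the arm is holding it at about 56°, and the job is handed in.

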